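# Free the locked grinder wheel and jog it

### The job

The belt grinder's drive wheel is still locked: lift the yellow-knobbed handle of the sprung lock bolt out of its notch, draw the bolt all the way out of the wheel and drop the handle fully down into the far (parking) notch, so that it stays there when let go. Then hold the green jog button right down for at least two seconds without a break, and let it go. Never press the jog button while the wheel is locked, do not press the red stop button, and leave the wrench, the blue can and the tape roll where they are.

Things in the scene. Friction and masses are not known exactly. Their poses are not given: they have to be found in the camera images.
- grinder: Small green and grey belt grinder fixed on the bench, about 400 mm wide along its y. Origin on the bench, under the bolt's axis; z up, y along the bolt (the locked wheel is at +y), the handle sticks out to -x, the robot's side. The bolt's axis is at x = 0, 100 mm above the bench. The slotted steel guide below the handle has its outer face at x = -32 mm and its top 119 mm above the bench.
- hood_edge (a point): Middle of the lower front edge (yellow trim) of the green spark hood over the bolt: 250 mm above the bench, at x = -46, y = 0 in the grinder's frame. It reaches from there to x = +10 and 120 mm to both sides, on two arms from rear posts. A gripper pointing straight down hits it when lifting the knob: come from the -x side, tilted about 40 degrees, fingers pointing down and towards +x.
- knob (a point): Centre of the yellow ball knob, 20 mm in diameter, at the end of the handle: a 10 mm steel rod that sticks out square to the bolt; knob centre 65 mm from the bolt's axis. It moves with the bolt. Locked, it is at x = -61, y = +30, z = 122 mm in the grinder's frame.
- bolt (a joint): How far the bolt is drawn out (m): 0 = locked in the wheel, growing towards the grinder's -y up to a firm stop at 0.064. A spring pulls it back in (4 N at 0, 7 N at the stop, friction 1 N more): hold it out until the handle is down in the parking notch, where it then rests at about 0.058. Between 0.002 and 0.058 the guide blocks it unless the handle is lifted.
- handle (a joint): Angle of the handle about the bolt's axis (rad). 0 = fully down in a notch, the rod pointing to -x and up, 70 degrees from vertical. It grows as the knob is lifted up and towards +x, to 0.9 at most; it clears the notches at about 0.45 (slide at about 0.7). A light spring and its weight press it down with 1 to 3 N at the knob.
- jog_top (a point): Centre of the top face of the green jog button: 34 mm across, facing up, 77 mm above the bench, on a yellow box (80 x 80 x 55 mm) fixed to the bench.
- jog (a joint): Travel of the green jog button (m): 0 released, 0.006 fully down. Springs back; starts to move at 1.5 N, 5 N fully down. It counts as pressed beyond 0.004.
- stop_top (a point): Centre of the top face of the red stop button, the same size and height as the green one, on a grey box. Not to be pressed. The two boxes may stand either way round.
- stop (a joint): Travel of the red stop button (m): 0 released.
- wrench: Loose steel wrench 160 mm long lying on the bench in front of the grinder, a bystander; origin at its underside's middle, x along it.
- oil_can: Loose blue can, 60 mm across and 130 mm tall, a bystander standing on the bench; origin at the centre of its underside.
- tape_roll: Loose yellow roll of tape, 84 mm across and 24 mm high, a bystander lying flat; origin at the centre of its underside.

How it is judged:
By the outcome, as a careful person would: the job done as asked, in the order asked, and still so for the second after the job is handed in, with the robot touching nothing.
It also fails if it takes over 61 s, if anything falls off the work surface, if the arm or the gripper's body presses on something with over 40 N, if the wrist force passes 120 N, or if a joint passes its speed limit or range.

### The arm

A 6-joint arm with a two-finger parallel gripper is mounted at the origin on the work surface. World frame = base frame: x ahead of the robot, y to its left, z up, the work surface at z = 0. Lengths are in m, angles in rad, forces in N, time in s.
With the tool pointing down it reaches from about 0.425 to 0.95 m from the base axis. Payload 3.5 kg.
Tool frame: the origin (TCP) lies at the very end of the fingers, on their centre line; the grasp point (between the pads) lies 19 mm behind it; z points along the fingers, y is the line along which they close (so a half turn about z gives the same grasp; the last joint's range is limited). The gripper opens to 85 mm and grips with 20 to 120 N. Pads are 22 mm wide; open, the fingers measure 114 mm over their backs; the gripper's body (76 mm by 85 mm) begins 54 mm behind the grasp point. The pads swing forward as they close: fully open they stand 13 mm farther back than shut.
Start: joints at [-1.386, 0.286, 1.577, -0, 1.279, -0.15], TCP at [0.222, -0.637, 0.231] pointing down, gripper open.
Joint ranges: [-2.77, 2.77], [-0.9, 2.22], [0.21, 2.48], [-1.53, 4.67], [0.24, 2.81], [-2.84, 2.84]. Speed limits (rad/s): [2.79, 2.79, 3.14, 3.14, 3.14, 3.14].

### API

Orientations are given as a 3x3 rotation matrix whose columns are the frame's x, y, z axes.
In Python, from workcell import env, viewer gives the robot as it stands.
- The arm moves only by the tool arm_command, never from a script. Its argument "rows" is text: rows parted by semicolons, each of 5 numbers parted by spaces: the shift along the tool's x, y, z normalised to -1 to 1, where 1 is 20 mm, then the turn about the tool's z normalised to -1 to 1, where 1 is 5 degrees, then the gripper command: -1 is fully open, 1 is shut, values between are in proportion. A call has 1 to 12 rows; each row shifts and turns the commanded pose from where the row before left it, along the tool's axes as they then stand; what a row does not reach is not made up. A row lasts 1/10 s, in which the tool goes at most 50 mm and 8.59 degrees, less where a joint would pass 70% of its speed; a pose out of reach is approached as far as the arm can. A call with a number of a shift or a turn outside -1 to 1 is refused whole. A call with a gripper value outside its range is refused whole. The fingers move at their own pace and stop on an object; "force" is the grip in N (left out, the last holds). Time passes only in rows, so rows that do not move let the fingers close. It gives the time, the measured TCP pose, the force, the opening and the grip force at its end, in the units of the state.
- env.state(): the state, without advancing time (a new reading comes with each control period).
- viewer.get_image(name): name is "scene" or "top" or "wrist"; returns a dict with "frame" (480x640x3 uint8, blue, green, red), "fov_y" (degrees; the focal length in pixels is half the picture's height over the tangent of half this angle, whatever the lens; pixels are square), "cx", "cy" (the principal point, pixels), "k1" (the pictures are not rectified: a ray, as slopes to the right and down, at radius r is drawn at 1 + k1 r^2 times it, then the intrinsics apply), "camera_from_world" (4x4, takes a point from world to camera coordinates); the wrist camera has in their place "T_tool_cam" (4x4, takes a point from camera to tool coordinates, whose origin is the TCP and whose axes are the flange's). Camera axes: x right, y down, z forward; pixel columns grow to the right and rows downward; lengths in m; the calibration is good to about 2 mm. A picture is of the moment at which its call begins: read the wrist's pose just before it. There is no depth.
- env.job_done(): hands the job in; it is judged then, once.
The state is a dict: "time_s": time; "q": joint angles; "dq": joint speeds; "joint_efforts": joint torques, N m; "position": TCP position; "tcp_rot": TCP orientation; "force": force on the tool from outside, world axes, zero at the start; "ft_torque": the same for the moment, N m; "width": opening from 0.0 (shut) to 1.0 (fully open); "grasp_force": force on a finger pad.
Only numpy, scipy, OpenCV 4.12 (cv2) and the standard library are available. Lean on these libraries where they do the work, as an engineer would, in place of code of your own. Each camera call takes 0.05 s, during which the arm holds its last target. There are 200 camera calls.

## Working session

There is one attempt and no reset: what is moved stays moved. The work goes in short steps, Python scripts to look and compute and a tool call to move; the robot and the scene stay as the last step left them, time stands still between calls to the robot, and variables do not carry over. Pictures are saved under pics/ and viewed, at most 12 in all, crops included, and the job is handed in when it is done.

Besides the shell and the picture viewer there is one more tool, called as a command line: name --argument value ..., lists and objects as JSON in quotes. arm_command: Moves the arm, as the interface text tells. Scaled input: -1 to 1 covers 20 mm each way for a shift and 5 degrees each way for a turn. Its arguments: {"type":"object","properties":{"rows":{"type":"string"},"force":{"type":"number"}},"required":["rows"]}

```bash
ls; mkdir -p pics; cat > h.py <<'E'
import numpy as np,cv2
from workcell import env,viewer
def shot(n):
    s=env.state(); im=viewer.get_image(n)
    if n=="wrist":
        T=np.eye(4);T[:3,:3]=s["tcp_rot"];T[:3,3]=s["position"];W=T@np.array(im["T_tool_cam"])
    else: W=np.linalg.inv(np.array(im["camera_from_world"]))
    f=240/np.tan(np.radians(im["fov_y"])/2)
    return dict(img=np.array(im["frame"]),W=W,f=f,c=(im["cx"],im["cy"]),k=im["k1"])
def ray(v,u):
    K=np.array([[v["f"],0,v["c"][0]],[0,v["f"],v["c"][1]],[0,0,1]])
    p=cv2.undistortPoints(np.array([[u]],float),K,np.array([v["k"],0,0,0.]))[0,0]
    return v["W"][:3,3],v["W"][:3,:3]@np.array([p[0],p[1],1])
def plane(v,u,z):
    o,d=ray(v,u);return o+d*(z-o[2])/d[2]
def proj(v,P):
    C=np.linalg.inv(v["W"])@np.r_[P,1];x=C[:2]/C[2];x=x*(1+v["k"]*x@x);return x*v["f"]+v["c"]
def tri(vs,us):
    A=np.zeros((3,3));b=np.zeros(3)
    for v,u in zip(vs,us):
        o,d=ray(v,u);d=d/np.linalg.norm(d);M=np.eye(3)-np.outer(d,d);A+=M;b+=M@o
    return np.linalg.solve(A,b)
def blobs(v,lo,hi,amin=30):
    m=cv2.inRange(cv2.cvtColor(v["img"],cv2.COLOR_BGR2HSV),np.array(lo),np.array(hi))
    n,l,s,c=cv2.connectedComponentsWithStats(m)
    return [(c[i].round(1).tolist(),s[i].tolist()) for i in range(1,n) if s[i,4]>=amin]
E
python3 - <<'E'
from h import *
import pickle
V={n:shot(n) for n in("scene","top")}
pickle.dump(V,open("v.pkl","wb"))
for n,v in V.items():
    cv2.imwrite(f"pics/{n}0.png",v["img"]);print(n,v["W"][:3,3].round(3),v["f"].round(1))
    for nm,lo,hi in(("yellow",(20,120,90),(35,255,255)),("green",(40,80,50),(90,255,255)),("red",(0,150,80),(8,255,255)),("blue",(100,120,50),(130,255,255))):
        print(nm,blobs(v,lo,hi))
E
```

```text
pics
scene [1.215 0.76  0.897] 451.4
yellow [([305.7, 219.0], [267, 204, 77, 31, 243]), ([278.3, 233.2], [267, 225, 27, 17, 259]), ([316.6, 262.3], [314, 260, 6, 6, 30]), ([398.1, 385.0], [381, 368, 36, 35, 797])]
green [([299.6, 226.7], [255, 207, 88, 42, 1274]), ([232.1, 287.3], [221, 268, 23, 41, 659]), ([284.2, 286.5], [277, 279, 16, 16, 145]), ([307.9, 296.4], [305, 292, 9, 10, 56])]
red [([500.9, 1.7], [496, 0, 10, 5, 41]), ([258.8, 261.5], [252, 257, 13, 10, 53]), ([310.7, 283.8], [304, 278, 18, 13, 67]), ([401.1, 287.5], [396, 283, 11, 10, 94])]
blue [([174.1, 3.9], [136, 0, 83, 12, 680]), ([538.9, 4.3], [534, 0, 11, 10, 86]), ([583.4, 35.7], [567, 0, 42, 73, 387]), ([187.1, 67.8], [157, 45, 59, 48, 2220]), ([286.2, 165.5], [263, 150, 47, 30, 750]), ([201.4, 212.6], [192, 206, 19, 13, 159]), ([205.4, 236.9], [197, 232, 17, 9, 83]), ([331.1, 308.0], [310, 298, 34, 29, 152]), ([325.3, 313.7], [303, 302, 37, 35, 248]), ([306.2, 342.3], [279, 308, 55, 70, 2273])]
top [0.284 0.038 1.445] 567.0
yellow [([167.4, 207.9], [151, 192, 34, 33, 552]), ([317.5, 207.3], [262, 195, 111, 25, 352]), ([305.8, 231.2], [302, 227, 9, 9, 57]), ([427.6, 291.2], [410, 273, 38, 36, 446])]
green [([362.0, 156.7], [352, 151, 21, 12, 189]), ([314.2, 195.3], [259, 174, 113, 43, 2366]), ([430.9, 289.3], [425, 283, 13, 13, 132])]
red [([338.1, 171.6], [331, 166, 12, 13, 58]), ([226.1, 289.9], [220, 284, 13, 13, 124])]
blue [([238.5, 142.4], [219, 137, 43, 16, 308]), ([240.5, 152.3], [220, 147, 43, 16, 301]), ([242.6, 162.1], [222, 157, 44, 16, 307]), ([244.6, 172.0], [224, 167, 44, 16, 304]), ([244.1, 182.0], [226, 176, 43, 17, 278]), ([493.8, 209.8], [489, 199, 17, 19, 51]), ([562.7, 395.7], [549, 393, 36, 8, 191])]
```

View pics/top0.png

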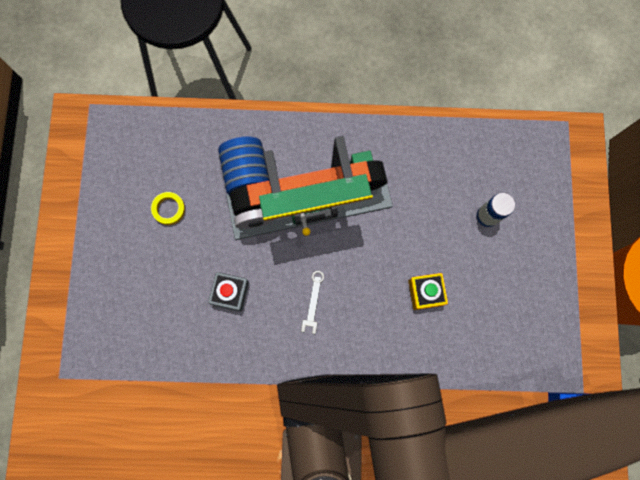

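View pics/scene0.png

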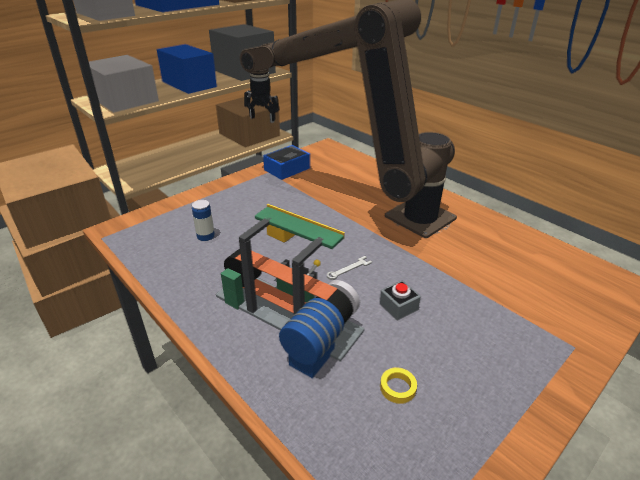

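The top view shows the knob at (306,231) just clear of the hood's yellow edge, which runs from about (262,217) to (372,198). The green button is at (431,289), the red at (226,290) and the wrench at (313,300). The scene view agrees.

```bash
python3 - <<'E'
from h import *
import pickle
V=pickle.load(open("v.pkl","rb"));t=V["top"];s=V["scene"]
m=cv2.inRange(cv2.cvtColor(t["img"],cv2.COLOR_BGR2HSV),(20,120,90),(35,255,255))
ys,xs=np.nonzero(m[190:222,258:378]);xs+=258;ys+=190
P=np.array([plane(t,(x,y),.25) for x,y in zip(xs,ys)])[:,:2]
c=P.mean(0);d=np.linalg.svd(P-c)[2][0];d*=np.sign(d[1])
pr=(P-c)@d; c=c+d*(pr.min()+pr.max())/2
yaw=np.arctan2(-d[0],d[1]);print("hood mid",c,"len",np.ptp(pr),"yaw",np.degrees(yaw))
ex=np.array([np.cos(yaw),np.sin(yaw)]);ey=d
k=plane(t,(305.8,231.2),.122);print("knob top",k,"tri",tri([t,s],[(305.8,231.2),(316.6,262.3)]))
print("origin from hood",c+.046*ex,"from knob",k[:2]+.061*ex-.03*ey)
print("jog",plane(t,(430.9,289.3),.077),"stop",plane(t,(226.1,289.9),.077))
for u in((318,275),(309,330)):print("wrench",plane(t,u,.01))
st=env.state();print(st["tcp_rot"],st["time_s"],st["width"])
print(viewer.get_image("wrist")["T_tool_cam"])
E
```

```text
hood mid [0.59069816 0.02859491] len 0.24460748643719177 yaw 13.978478728134304
knob top [0.56388557 0.05386859 0.122     ] tri [0.56351846 0.0537978  0.12394327]
origin from hood [0.63533594 0.03970655] from knob [0.63032587 0.039492  ]
jog [ 0.43896193 -0.25390078  0.077     ] stop [0.42284958 0.24148071 0.077     ]
wrench [0.47452012 0.0204419  0.01      ]
wrench [0.33532692 0.03900178 0.01      ]
[[ 9.44472360e-01  3.28590670e-01 -3.64879703e-04]
 [ 3.28590696e-01 -9.44470117e-01  2.08621220e-03]
 [ 3.40891888e-04 -2.09026583e-03 -9.99997757e-01]] 0.1 0.9998421394254218
[[ 7.41240620e-04 -9.59085557e-01 -2.83115425e-01  7.25431636e-02]
 [ 9.99999351e-01  4.66058308e-04  1.03932997e-03 -5.21407566e-04]
 [-8.64858071e-04 -2.83116012e-01  9.59085281e-01 -1.42735565e-01]
 [ 0.00000000e+00  0.00000000e+00  0.00000000e+00  1.00000000e+00]]
```

arm_command --rows "0 0 0 -1 -1;0 0 0 -1 -1;0 0 0 -1 -1;0 0 0 -1 -1;0 0 0 -1 -1;0 0 0 -1 -1;0 0 0 -1 -1;0 0 0 -1 -1;0 0 0 -1 -1;0 0 0 -1 -1;0 0 0 -1 -1;0 0 0 -1 -1"

```text
time_s: 1.35
position: [0.2218, -0.6372, 0.2307]
tcp_rot: [[0.184, 0.983, -0.0], [0.983, -0.184, 0.001], [0.001, -0.0, -1.0]]
force: [-0.2, -0.7, 0.4]
width: 1.002
grasp_force: 0.0
```

arm_command --rows "0 0 0 -1 -1;0 0 0 -1 -1;0 0 0 -1 -1;0 0 0 -1 -1;0 0 0 -1 -1;0 0 0 0 -1;0 0 0 0 -1"

```text
time_s: 2.05
position: [0.2218, -0.6373, 0.2309]
tcp_rot: [[-0.243, 0.97, -0.0], [0.97, 0.243, 0.001], [0.001, 0.0, -1.0]]
force: [0.9, 0.6, -0.5]
width: 0.999
grasp_force: 0.0
```

arm_command --rows "1 1 0 0 -1;1 1 0 0 -1;1 1 0 0 -1;1 1 0 0 -1;1 1 0 0 -1;1 1 0 0 -1;1 1 0 0 -1;1 1 0 0 -1;1 1 0 0 -1;1 1 0 0 -1;1 1 0 0 -1;1 1 0 0 -1"

```text
time_s: 3.25
position: [0.3961, -0.3449, 0.2314]
tcp_rot: [[-0.243, 0.97, 0.0], [0.97, 0.243, -0.0], [-0.0, 0.0, -1.0]]
force: [0.9, 0.2, 0.3]
width: 1.003
grasp_force: 0.0
```

arm_command --rows "1 1 0 0 -1;1 1 0 0 -1;1 1 0 0 -1;1 1 0 0 -1;1 1 0 0 -1;1 1 0 0 -1;1 1 0 0 -1;1 1 0 0 -1;1 1 0 0 -1;1 0 0 0 -1;1 0 0 0 -1;1 0 0 0 -1"

```text
time_s: 4.45
position: [0.5112, -0.0683, 0.2312]
tcp_rot: [[-0.244, 0.97, -0.0], [0.97, 0.244, 0.0], [0.0, -0.0, -1.0]]
force: [0.2, 0.7, -0.1]
width: 1.0
grasp_force: 0.0
```

arm_command --rows "1 0 0 0 -1;1 0 0 0 -1;1 0 0 0 -1;1 0 0 0 -1;1 0 0 0 -1;1 0 0 0 -1;1 0 0 0 -1;0 0 0 0 -1;0 0 0 0 -1"

```text
time_s: 5.35
position: [0.4771, 0.0665, 0.2314]
tcp_rot: [[-0.245, 0.969, 0.0], [0.969, 0.245, -0.0], [-0.001, 0.0, -1.0]]
force: [0.3, -0.8, 0.0]
width: 0.999
grasp_force: 0.0
```

```bash
python3 - <<'E'
from h import *
v=shot("wrist");cv2.imwrite("pics/w1.png",v["img"])
s=env.state();print(s["position"],s["q"],v["f"])
print(proj(v,(.5637,.0538,.122)))
for b in blobs(v,(18,120,60),(35,255,255)):print(b)
E
```

```text
[0.47725062 0.06616227 0.23142204] [-7.30012326e-02 -1.51071326e-01  2.03793873e+00 -4.43194949e-04
  1.25437733e+00 -3.19920954e-01] 343.3315468248531
[418.25097764 279.88637481]
([589.2, 274.7], [545, 188, 90, 184, 8611])
([418.4, 279.7], [406, 268, 26, 25, 501])
([232.0, 411.4], [213, 405, 41, 18, 414])
([532.5, 465.1], [518, 438, 35, 42, 745])
```

View pics/w1.png

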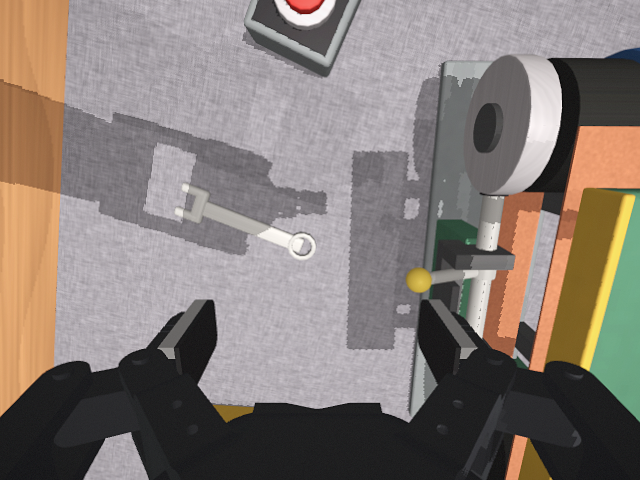

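The wrist view shows the knob at (418,280), exactly where predicted. The white wheel's rim reaches down to about (505,192), the guide is near (440,255), and the finger knuckles stick out wide at (570,375).

```bash
cat >> h.py <<'E'
O=np.array([.6301,.0394,0]);EX=np.array([.970,.2435,0]);EY=np.array([-.2435,.970,0])
def gr(p): return np.array([(p-O)@EX,(p-O)@EY,p[2]])*1000
E
python3 - <<'E'
from h import *
v=shot("wrist")
for n,u,zs in(("wheel low rim",(505,193),(.1,.15,.19)),("wheel left",(466,140),(.1,.15)),("wheel top rim",(520,56),(.1,.15,.2)),("bracket tl",(440,244),(.119,)),("bracket r",(512,256),(.1,.13)),("knob",(418.4,279.7),(.122,)),("hood edge top",(583,188),(.25,.28)),("hood corner2",(632,190),(.25,.28)),("base plate edge",(437,120),(.0,.02))):
    for z in zs: print(n,z,gr(plane(v,u,z)).round())
print(gr(env.state()["position"]))
cv2.imwrite("pics/w1c.png",cv2.resize(v["img"][50:400,380:640],None,fx=1.7,fy=1.7,interpolation=cv2.INTER_CUBIC))
t=shot("scene");cv2.imwrite("pics/s1c.png",cv2.resize(t["img"][180:380,210:410],None,fx=3,fy=3,interpolation=cv2.INTER_CUBIC))
E
```

```text
wheel low rim 0.1 [  9.  96. 100.]
wheel low rim 0.15 [-18. 103. 150.]
wheel low rim 0.19 [-40. 109. 190.]
wheel left 0.1 [-27. 136. 100.]
wheel left 0.15 [-48. 136. 150.]
wheel top rim 0.1 [  5. 195. 100.]
wheel top rim 0.15 [-22. 184. 150.]
wheel top rim 0.2 [-48. 173. 200.]
bracket tl 0.119 [-46.  59. 119.]
bracket r 0.1 [ 24.  42. 100.]
bracket r 0.13 [  6.  53. 130.]
knob 0.122 [-61.  30. 122.]
hood edge top 0.25 [-45. 120. 250.]
hood edge top 0.28 [-68. 123. 280.]
hood corner2 0.25 [-27. 119. 250.]
hood corner2 0.28 [-54. 123. 280.]
base plate edge 0.0 [-18. 156.   0.]
base plate edge 0.02 [-24. 155.  20.]
[-141.7223821    62.91473773  231.41797752]
```

View pics/w1c.png

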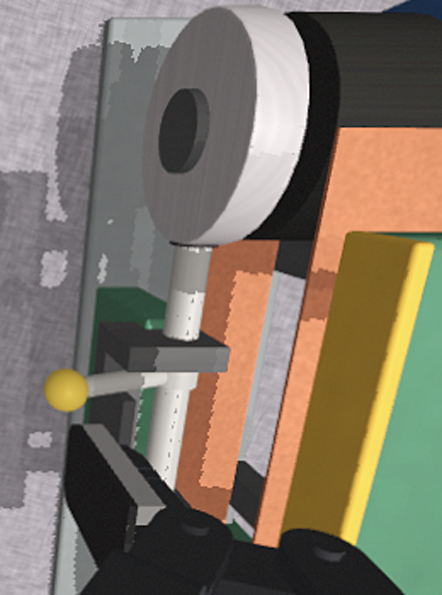

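View pics/s1c.png

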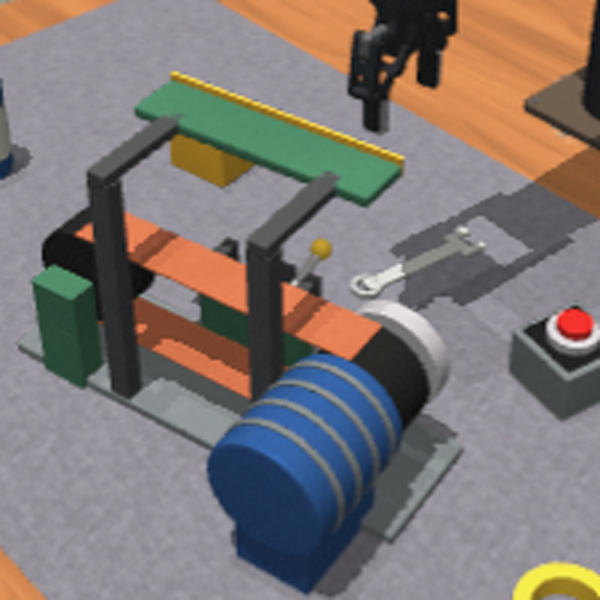

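Everything matches, so here is how I'll lift it. The tool can't tilt, so the gripper's body stays in front of the hood. I'll push the knob towards -y with the side of the far finger and lift it by friction.

arm_command --rows "0 0 1 0 -1;0 0 1 0 -1;0 0 1 0 -1;0 0 1 0 -1;0 0 1 0 -1;0 0 1 0 -1;0 0 0.8 0 -1;0 0.8 0 0 -1;0 0.8 0 0 -1;0 0 0 0 -1"

```text
time_s: 6.5
position: [0.5099, 0.0736, 0.0956]
tcp_rot: [[-0.244, 0.97, 0.001], [0.97, 0.244, -0.0], [-0.0, 0.001, -1.0]]
force: [0.3, -0.6, 0.0]
width: 1.001
grasp_force: 0.0
```

arm_command --rows "-0.4 0 0 0 -1;0 0 0 0 -1"

```text
time_s: 6.7
position: [0.5098, 0.0655, 0.0953]
tcp_rot: [[-0.244, 0.97, -0.0], [0.97, 0.244, -0.0], [-0.0, -0.0, -1.0]]
force: [0.1, -0.3, 0.2]
width: 0.996
grasp_force: 0.0
```

```bash
python3 - <<'E'
from h import *
v=shot("wrist");cv2.imwrite("pics/w2.png",v["img"])
print(gr(env.state()["position"]))
E
```

```text
[-110.41631775   54.94733359   95.26456633]
```

View pics/w2.png

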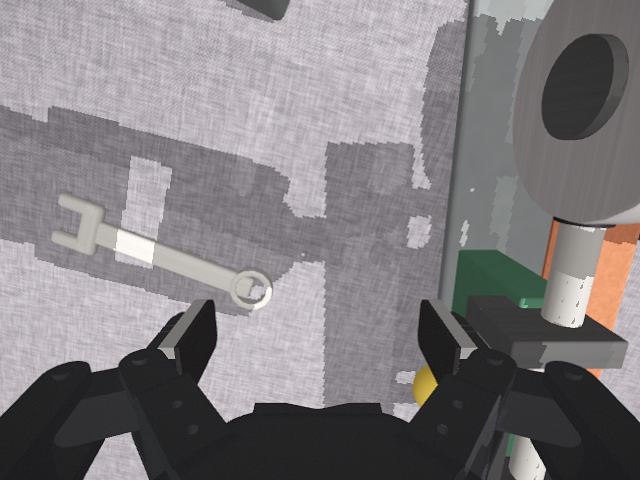

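The knob is at about (425,385), on the -y side of the right finger, and nothing touches yet. Next I push -y in small steps until contact.

arm_command --rows "-0.2 0 0 0 -1;-0.15 0 0 0 -1;0 0 0 0 -1"

```text
time_s: 7.05
position: [0.5112, 0.0602, 0.0953]
tcp_rot: [[-0.245, 0.97, -0.001], [0.97, 0.245, 0.001], [0.001, -0.001, -1.0]]
force: [-2.0, 2.3, 1.2]
width: 1.003
grasp_force: 1.8
```

arm_command --rows "-0.15 0 0 0 -1;0 0 0 0 -1"

```text
time_s: 7.25
position: [0.5112, 0.0591, 0.0951]
tcp_rot: [[-0.246, 0.969, -0.003], [0.969, 0.246, 0.005], [0.005, -0.002, -1.0]]
force: [-3.2, 11.2, 2.5]
width: 1.001
grasp_force: 5.2
```

Contact, at about 11 N. Now I push a little more and lift along the arc.

arm_command --rows "-0.08 0 0 0 -1;0 0.07 -0.19 0 -1;0 0.07 -0.19 0 -1;0 0 0 0 -1"

```text
time_s: 7.65
position: [0.5136, 0.0595, 0.1018]
tcp_rot: [[-0.247, 0.969, -0.005], [0.969, 0.247, 0.006], [0.007, -0.003, -1.0]]
force: [-2.0, 13.0, -0.3]
width: 0.999
grasp_force: 6.8
```

```bash
python3 - <<'E'
from h import *
V=[shot(n) for n in("wrist","top","scene")]
print(gr(env.state()["position"]))
for v in V:
    print([b for b in blobs(v,(18,120,60),(35,255,255),12) if b[1][4]<900],proj(v,(.5637,.0538,.122)))
E
```

```text
[-108.04534863   47.8571869   101.78909619]
[([424.3, 379.5], [414, 358, 24, 43, 644])] [428.53164021 366.364151  ]
[([167.4, 208.0], [151, 192, 34, 33, 583]), ([333.7, 204.1], [294, 195, 79, 19, 285]), ([268.2, 217.8], [262, 216, 14, 5, 45]), ([425.9, 291.9], [409, 273, 39, 37, 525])] [305.8262454  231.27705675]
[([307.4, 219.6], [267, 204, 78, 33, 259]), ([278.6, 233.2], [267, 225, 28, 17, 267]), ([315.6, 261.0], [313, 258, 6, 7, 32]), ([398.2, 385.1], [381, 368, 36, 35, 796])] [316.57102421 262.8875261 ]
```

arm_command --rows "-0.05 0.09 -0.18 0 -1;0 0.1 -0.18 0 -1;0 0.11 -0.17 0 -1;0 0 0 0 -1"

```text
time_s: 8.2
position: [0.5186, 0.0602, 0.112]
tcp_rot: [[-0.247, 0.969, -0.008], [0.969, 0.247, 0.007], [0.008, -0.006, -1.0]]
force: [-4.8, 13.3, 1.2]
width: 0.998
grasp_force: 7.1
```

```bash
cat >> h.py <<'E'
def kn(th,b):
    a=np.radians(70)-th;return O+EX*(-.065*np.sin(a))+EY*(.030-b)+np.array([0,0,.1+.065*np.cos(a)])
def knob():
    v=shot("scene")
    c=[b for b in blobs(v,(18,120,60),(35,255,255),8) if 285<b[0][0]<340 and 238<b[0][1]<290]
    print("scene knob",c)
    if c:
        from scipy.optimize import least_squares
        off=np.array([316.6,262.3])-proj(v,kn(0,0))
        r=least_squares(lambda q:proj(v,kn(*(q*[1,.05])))+off-c[0][0],[.1,.05]).x
        print("theta,bolt mm",r[0].round(3),(r[1]*50).round(1))
    print(gr(env.state()["position"]).round(1),env.state()["force"])
E
python3 -c "
from h import *
knob()"
```

```text
scene knob [([314.4, 259.2], [311, 256, 7, 7, 35])]
theta,bolt mm 0.264 2.0
[-102.9   47.3  112.2] [-5.47142792 12.6571284   1.57238426]
```

Friction is doing the lift: theta is 0.26 and the bolt has taken up its 2 mm of play. On with the arc.

arm_command --rows "0 0.11 -0.16 0 -1;-0.05 0.12 -0.16 0 -1;0 0.12 -0.16 0 -1;0 0.1 -0.15 0 -1;0 0 0 0 -1"

```text
time_s: 8.75
position: [0.5295, 0.059, 0.1252]
tcp_rot: [[-0.246, 0.969, -0.003], [0.969, 0.246, 0.002], [0.003, -0.002, -1.0]]
force: [-1.8, 5.1, -2.4]
width: 1.0
grasp_force: 2.6
```

```bash
python3 -c "
from h import *
knob()"
```

```text
scene knob [([310.8, 257.6], [308, 254, 6, 8, 34])]
theta,bolt mm 0.285 13.2
[-93.   43.5 125. ] [-2.1649805   4.63586764 -2.91313131]
```

It popped out of the notch and the force is down to the spring's level. Now I draw it out along -y.

arm_command --rows "-0.5 0 0 0 -1;-0.5 0 0 0 -1;0 0 0 0 -1"

```text
time_s: 9.1
position: [0.5342, 0.0388, 0.1249]
tcp_rot: [[-0.245, 0.97, -0.004], [0.97, 0.245, 0.002], [0.002, -0.003, -1.0]]
force: [-1.4, 3.2, -2.6]
width: 1.003
grasp_force: 2.2
```

```bash
python3 -c "
from h import *
knob()
v=shot('wrist');cv2.imwrite('pics/w3.png',v['img'])"
```

```text
scene knob []
[-93.   22.8 125. ] [-1.34076064  3.94830205 -1.66987098]
```

View pics/w3.png

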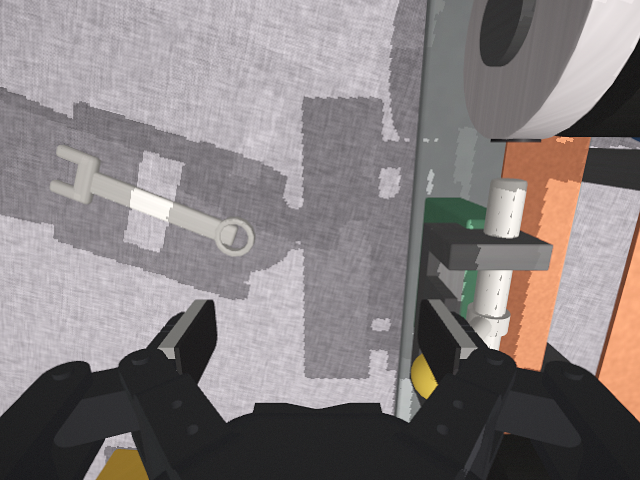

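The bolt's tip is well clear of the wheel, and the knob at (425,375) is still held by the finger. I keep drawing.

arm_command --rows "-0.5 0 0 0 -1;-0.5 0 0 0 -1;-0.4 0 0 0 -1;0 0 0 0 -1"

```text
time_s: 9.6
position: [0.5416, 0.0118, 0.1254]
tcp_rot: [[-0.245, 0.969, -0.003], [0.969, 0.245, 0.002], [0.002, -0.002, -1.0]]
force: [-2.1, 6.3, -2.2]
width: 1.001
grasp_force: 2.9
```

arm_command --rows "-0.2 0 0 0 -1;-0.15 0 0 0 -1;0 0 0 0 -1"

```text
time_s: 9.9
position: [0.5429, 0.0058, 0.1253]
tcp_rot: [[-0.246, 0.969, -0.003], [0.969, 0.246, 0.002], [0.003, -0.003, -1.0]]
force: [-3.2, 7.1, -2.3]
width: 1.0
grasp_force: 3.4
```

```bash
python3 -c "
from h import *
knob()
v=shot('wrist');cv2.imwrite('pics/w4.png',v['img'])
print([b for b in blobs(v,(18,120,60),(35,255,255),20)])"
```

```text
scene knob [([294.2, 250.5], [292, 247, 5, 8, 30])]
theta,bolt mm 0.588 58.2
[-92.8 -11.4 125.3] [-2.56592001  6.42264513 -1.95463476]
[([423.2, 376.7], [412, 354, 26, 45, 728]), ([117.3, 460.3], [84, 432, 65, 48, 2047])]
```

arm_command --rows "-0.15 0 0 0 -1;-0.15 0 0 0 -1;0 0 0 0 -1"

```text
time_s: 10.3
position: [0.5425, 0.0026, 0.1245]
tcp_rot: [[-0.247, 0.969, -0.008], [0.969, 0.247, 0.008], [0.01, -0.006, -1.0]]
force: [-5.7, 14.6, 0.2]
width: 1.001
grasp_force: 7.7
```

The bolt is at the firm stop. I ease off slightly and bring the handle down along the arc.

arm_command --rows "0.07 -0.1 0.16 0 -1;0 -0.12 0.16 0 -1;0 -0.12 0.16 0 -1;0 -0.11 0.17 0 -1;0 -0.1 0.18 0 -1;0 -0.1 0.18 0 -1;0 0 0 0 -1"

```text
time_s: 11.0
position: [0.5302, -0.0001, 0.1043]
tcp_rot: [[-0.247, 0.969, -0.006], [0.969, 0.247, 0.005], [0.007, -0.004, -1.0]]
force: [-3.3, 12.4, -0.1]
width: 0.998
grasp_force: 6.2
```

```bash
python3 -c "
from h import *
knob()"
```

```text
scene knob [([296.4, 252.4], [294, 250, 6, 6, 21])]
theta,bolt mm 0.763 43.7
[-106.3  -14.   104.6] [-4.03853157 12.50108693 -1.63948541]
```

arm_command --rows "0 -0.08 0.19 0 -1;0 -0.07 0.19 0 -1;0 -0.03 0.15 0 -1;0 0 0 0 -1"

```text
time_s: 11.45
position: [0.5289, -0.0006, 0.0962]
tcp_rot: [[-0.247, 0.969, -0.001], [0.969, 0.247, 0.006], [0.006, 0.001, -1.0]]
force: [-4.9, 14.6, 4.4]
width: 1.0
grasp_force: 7.6
```

```bash
python3 -c "
from h import *
knob()
v=shot('scene');off=np.array([316.6,262.3])-proj(v,kn(0,0))
for b in(.058,.063):
  for t in (0,.2,.45,.7):print(b,t,(proj(v,kn(t,b))+off).round(1))
w=shot('wrist');cv2.imwrite('pics/w5.png',w['img'])
print(blobs(w,(18,120,60),(35,255,255),20))
for t in (0,.2,.45):print(t,proj(w,kn(t,.062)).round(1))
"
```

```text
scene knob [([296.2, 253.5], [295, 252, 4, 4, 11])]
theta,bolt mm 0.023 68.0
[-107.9  -14.2   96.2] [-4.72544591 13.94061935  3.77911822]
0.058 0 [299.2 255. ]
0.058 0.2 [298.  252.7]
0.058 0.45 [295.8 250.9]
0.058 0.7 [292.9 250.5]
0.063 0 [297.8 254.4]
0.063 0.2 [296.5 252.1]
0.063 0.45 [294.3 250.3]
0.063 0.7 [291.4 249.9]
[([420.9, 378.1], [407, 354, 32, 49, 983]), ([117.1, 464.7], [83, 445, 66, 35, 1679])]
0 [432.2 375.3]
0.2 [457.5 395.9]
0.45 [502.4 422.6]
```

View pics/w5.png

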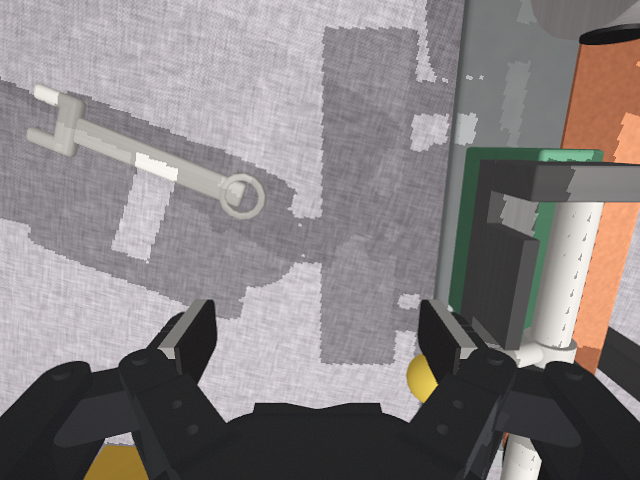

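The handle looks fully down (theta about 0, and the tool feels an upward reaction). I let go gently.

arm_command --rows "0.15 0 0 0 -1;0.15 0 0 0 -1;0.15 0 0 0 -1;0 0 0 0 -1"

```text
time_s: 12.0
position: [0.5275, 0.0059, 0.0962]
tcp_rot: [[-0.246, 0.969, 0.002], [0.969, 0.246, 0.001], [0.001, 0.002, -1.0]]
force: [-1.1, 7.1, 1.2]
width: 1.0
grasp_force: 3.6
```

arm_command --rows "0.4 0 0 0 -1;0.4 0 0 0 -1;0 0 0 0 -1"

```text
time_s: 12.3
position: [0.5232, 0.0206, 0.0956]
tcp_rot: [[-0.246, 0.969, 0.001], [0.969, 0.246, -0.001], [-0.001, 0.001, -1.0]]
force: [0.2, 0.3, -0.7]
width: 0.998
grasp_force: 0.0
```

```bash
python3 -c "
from h import *
knob()
w=shot('wrist');cv2.imwrite('pics/w6.png',w['img'])
print(blobs(w,(18,120,60),(35,255,255),20))
for t in (0,.1,.2,.45):print(t,proj(w,kn(t,.058)).round(1))
"
```

```text
scene knob []
[-108.3    7.5   95.6] [-0.93066897  0.77469557  0.42688825]
[([417.5, 399.4], [406, 385, 30, 37, 560]), ([125.1, 472.2], [101, 463, 48, 17, 640])]
0 [429.1 412.2]
0.1 [440.1 423.6]
0.2 [453.3 435.3]
0.45 [495.9 465. ]
```

It's free. I retreat and check the parked handle.

arm_command --rows "0.5 -1 0 0 -1;0 -1 0 0 -1;0 -0.5 -1 0 -1;0 0 -1 0 -1;0 0 -1 0 -1;0 0 -1 0 -1;0 0 -1 0 -1;0 0 -1 0 -1;0 0 0 0 -1"

```text
time_s: 13.3
position: [0.4742, 0.0169, 0.2187]
tcp_rot: [[-0.245, 0.97, 0.007], [0.97, 0.245, -0.002], [-0.003, 0.006, -1.0]]
force: [0.1, 0.1, 0.0]
width: 0.999
grasp_force: 0.0
```

```bash
python3 -c "
from h import *
w=shot('wrist');cv2.imwrite('pics/w7.png',w['img'])
t=shot('top');s=shot('scene')
for v in(w,t,s):
  print(blobs(v,(18,110,50),(36,255,255),10))
  for th,b in ((0,.058),(0,.055),(.1,.058),(.2,.058),(.45,.058),(0,0)):print(th,b,proj(v,kn(th,b)).round(1))
print(gr(env.state()['position']))
print(blobs(w,(40,100,50),(90,255,255)))
"
```

```text
[([626.9, 352.8], [602, 255, 38, 168, 3205]), ([441.0, 294.7], [427, 284, 27, 25, 413]), ([234.6, 396.5], [201, 380, 68, 40, 1888])]
0 0.058 [439.9 298.6]
0 0.055 [440.3 295. ]
0.1 0.058 [446.  302.1]
0.2 0.058 [453.  305.6]
0.45 0.058 [474.3 314. ]
0 0 [448.4 225.2]
[([167.4, 207.9], [151, 192, 34, 33, 590]), ([316.9, 207.7], [262, 195, 111, 26, 421]), ([426.1, 291.7], [409, 273, 39, 37, 530])]
0 0.058 [329.6 226.3]
0 0.055 [328.4 226.5]
0.1 0.058 [329.5 224.7]
0.2 0.058 [329.3 222.9]
0.45 0.058 [328.5 217.7]
0 0 [305.9 231.3]
[([305.9, 219.0], [267, 204, 78, 31, 245]), ([278.5, 233.2], [267, 225, 28, 17, 269]), ([398.2, 385.0], [380, 367, 37, 37, 810])]
0 0.058 [299.2 255.5]
0 0.055 [300.1 255.9]
0.1 0.058 [298.6 254.3]
0.2 0.058 [298.  253.2]
0.45 0.058 [295.7 251.4]
0 0 [316.6 262.8]
[-159.04033087   17.32419598  214.22676627]
[([550.4, 336.1], [539, 327, 23, 22, 43])]
```

View pics/w7.png

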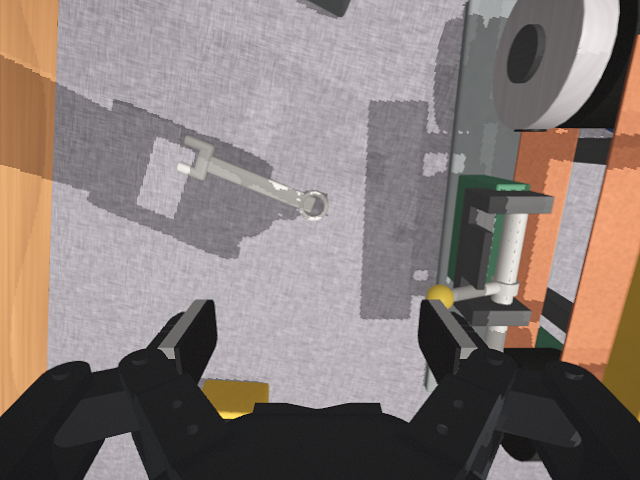

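The knob is at (441,297), which matches theta about 0 and bolt about 57 mm, so it is parked. On to the jog button with the gripper shut.

arm_command --rows "-0.98 -0.39 0 0 1;-0.98 -0.39 0 0 1;-0.98 -0.39 0 0 1;-0.98 -0.39 0 0 1;-0.98 -0.39 0 0 1;-0.98 -0.39 0 0 1;-0.98 -0.39 0 0 1;-0.98 -0.39 0 0 1;-0.98 -0.39 0 0 1;-0.98 -0.39 0 0 1;-0.98 -0.39 0 0 1;-0.98 -0.39 0 0 1" --force 20

```text
time_s: 14.65
position: [0.438, -0.2337, 0.2132]
tcp_rot: [[-0.245, 0.97, -0.003], [0.97, 0.245, 0.002], [0.003, -0.002, -1.0]]
force: [-0.1, -0.5, -0.2]
width: -0.001
grasp_force: 0.0
```

arm_command --rows "-0.98 -0.39 0 0 1;0 0 1 0 1;0 0 1 0 1;0 0 1 0 1;0 0 1 0 1;0 0 0 0 1"

```text
time_s: 15.25
position: [0.4335, -0.2521, 0.1304]
tcp_rot: [[-0.245, 0.97, -0.007], [0.97, 0.245, 0.006], [0.008, -0.006, -1.0]]
force: [-0.5, 0.6, -0.1]
width: 0.003
grasp_force: 0.0
```

```bash
python3 -c "
from h import *
w=shot('wrist');cv2.imwrite('pics/w8.png',w['img'])
print(env.state()['position'])
for b in blobs(w,(40,100,50),(90,255,255)):print(b,plane(w,b[0],.077))
"
```

```text
[ 0.43461995 -0.25295821  0.13245707]
([324.8, 266.2], [298, 242, 54, 51, 2000]) [ 0.43847849 -0.25138998  0.077     ]
```

View pics/w8.png

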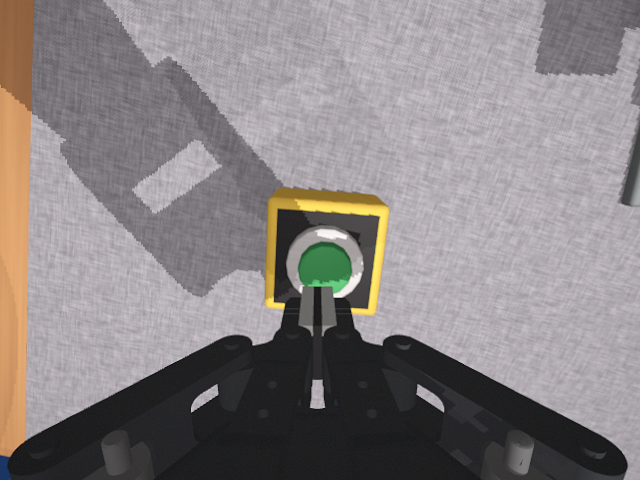

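The green button at (325,266) is about 4 mm off along tool y. I correct that and descend.

arm_command --rows "-0.05 0.2 1 0 1;0 0 1 0 1;0 0 0.6 0 1;0 0 0 0 1"

```text
time_s: 15.7
position: [0.4395, -0.2535, 0.0819]
tcp_rot: [[-0.245, 0.97, -0.003], [0.97, 0.245, 0.002], [0.003, -0.002, -1.0]]
force: [-1.0, 0.3, 0.3]
width: -0.003
grasp_force: 0.0
```

arm_command --rows "0 0 0.2 0 1;0 0 0.2 0 1;0 0 0.2 0 1;0 0 0 0 1"

```text
time_s: 16.1
position: [0.4412, -0.255, 0.0722]
tcp_rot: [[-0.245, 0.97, 0.002], [0.97, 0.245, -0.002], [-0.002, 0.001, -1.0]]
force: [0.7, 0.1, 4.1]
width: 0.0
grasp_force: 2.0
```

arm_command --rows "0 0 0.15 0 1;0 0 0.1 0 1;0 0 0 0 1"

```text
time_s: 16.4
position: [0.4414, -0.2551, 0.0707]
tcp_rot: [[-0.246, 0.969, -0.0], [0.969, 0.246, -0.0], [-0.0, -0.0, -1.0]]
force: [-7.9, 4.5, 23.2]
width: 0.001
grasp_force: 11.8
```

Fully down, at 23 N. Holding.

arm_command --rows "0 0 0 0 1;0 0 0 0 1;0 0 0 0 1;0 0 0 0 1;0 0 0 0 1;0 0 0 0 1;0 0 0 0 1;0 0 0 0 1;0 0 0 0 1;0 0 0 0 1;0 0 0 0 1;0 0 0 0 1"

```text
time_s: 17.6
position: [0.4414, -0.2551, 0.0707]
tcp_rot: [[-0.246, 0.969, 0.0], [0.969, 0.246, -0.001], [-0.001, -0.0, -1.0]]
force: [-6.7, 5.2, 23.0]
width: 0.0
grasp_force: 11.4
```

arm_command --rows "0 0 0 0 1;0 0 0 0 1;0 0 0 0 1;0 0 0 0 1;0 0 0 0 1;0 0 0 0 1;0 0 0 0 1;0 0 0 0 1;0 0 0 0 1;0 0 0 0 1;0 0 0 0 1;0 0 0 0 1"

```text
time_s: 18.8
position: [0.4413, -0.255, 0.0707]
tcp_rot: [[-0.246, 0.969, 0.0], [0.969, 0.246, -0.001], [-0.001, -0.0, -1.0]]
force: [-6.9, 4.5, 22.5]
width: 0.002
grasp_force: 11.4
```

arm_command --rows "0 0 0 0 1;0 0 0 0 1;0 0 0 0 1;0 0 -0.5 0 1;0 0 -1 0 1;0 0 -1 0 1;0 0 -1 0 1;0 0 -1 0 1;0 0 -1 0 1;0 0 -1 0 1;0 0 0 0 1;0 0 0 0 1"

```text
time_s: 20.0
position: [0.4402, -0.2541, 0.1958]
tcp_rot: [[-0.245, 0.97, -0.0], [0.97, 0.245, 0.0], [0.0, -0.0, -1.0]]
force: [0.0, 0.0, -0.4]
width: 0.003
grasp_force: 0.0
```

```bash
python3 -c "
from h import *
t=shot('top');s=shot('scene');w=shot('wrist')
for v in(t,s):
  print(blobs(v,(18,110,50),(36,255,255),6))
print([ (b[0],plane(w,b[0],.077)) for b in blobs(w,(40,100,50),(90,255,255))])
cv2.imwrite('pics/s9.png',cv2.resize(s['img'][180:330,180:380],None,fx=4,fy=4,interpolation=cv2.INTER_CUBIC))
"
```

```text
[([167.5, 208.0], [151, 192, 34, 33, 592]), ([316.9, 207.7], [262, 195, 111, 26, 416]), ([329.6, 226.2], [326, 222, 8, 9, 56]), ([414.2, 285.1], [409, 275, 16, 27, 156])]
[([305.8, 219.0], [267, 204, 78, 31, 246]), ([278.5, 233.2], [267, 224, 28, 18, 270]), ([398.2, 385.0], [380, 368, 37, 36, 812])]
[([625.9, 0.6], array([ 0.5982365 , -0.04598332,  0.077     ])), ([315.6, 235.6], array([ 0.43864089, -0.25291055,  0.077     ]))]
```

View pics/s9.png

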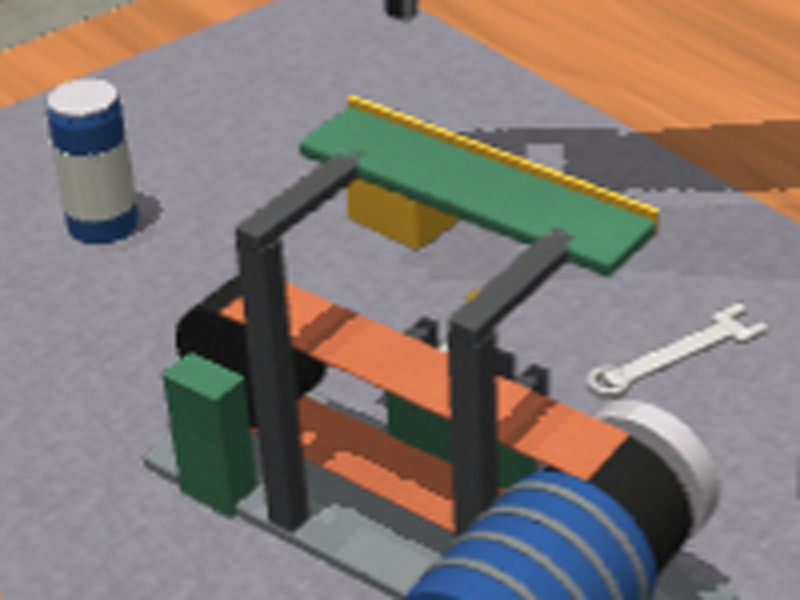

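The top view puts the knob at (329.6,226.2), against a predicted (329.6,226.3) for theta 0 and bolt 58 mm. The scene crop shows the can and wrench undisturbed. The button is released and the arm is clear.

```bash
python3 -c "
from workcell import env
print(env.job_done())"
```

```text
the job is handed in; nothing more can be done
None
```

I parked the lock bolt in the far notch (handle fully down, bolt drawn about 58 mm), held the green jog button fully down for about 2.7 s, released it and handed the job in at about 20 s; I kept clear of the red stop button, wrench, can and tape roll, and no verdict was shown.

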